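Clamp a flat gauge plate for checking and hold the cam at full lift

ROBOT

A 7-joint arm with a two-finger parallel gripper is mounted at the origin on the work surface. World frame = base frame: x ahead of the robot, y to its left, z up, the work surface at z = 0. Lengths are in m, angles in rad, forces in N, time in s.
With the tool pointing down it reaches from about 0.4 to 0.875 m from the base axis. Payload 6.5 kg.
Tool frame: the origin (TCP) lies at the very end of the fingers, on their centre line; the grasp point (between the pads) lies 19 mm behind it; z points along the fingers, y is the line along which they close (so a half turn about z gives the same grasp; the last joint's range is limited). The gripper opens to 88 mm and grips with 3 to 60 N. Pads are 18 mm wide; open, the fingers measure 123 mm over their backs; the gripper's body (75 mm by 187 mm) begins 45 mm behind the grasp point.
Start: joints at [1.068, 0.536, -0.004, 1.538, 0.003, 1.067, -0.071], TCP at [0.275, -0.589, 0.239] pointing down, gripper open.
Joint ranges: [-2.7, 2.7], [-0.37, 2.16], [-1.27, 1.26], [0.24, 2.4], [-1.31, 4.45], [0.19, 1.91], [-2.76, 2.76]. Speed limits (rad/s): [2.39, 2.39, 3.14, 3.14, 3.14, 3.14, 3.14].

INTERFACE

Orientations are given as a rotation vector (axis times angle).
In Python, from plant import arm, optics, job, masks_of gives the robot as it stands.
- The arm moves only by the tool move_arm, never from a script. Its argument "increments" is a list of rows, each an object of numbers: "dx", "dy", "dz": the shift along the world's x, y, z in m; "rx", "ry", "rz": the turn, a rotation vector about the world's x, y, z in rad; "fingers": the opening in per cent of the stroke, from 0 (shut) to 100 (fully open). A call has 1 to 10 rows; each row is the pose to reach, as a shift and turn from the pose commanded when the call began; what a row does not reach only later rows make up. A row lasts 1/12 s, in which the tool goes at most 41.7 mm and 7.16 degrees, less where a joint would pass 70% of its speed; a pose out of reach is approached as far as the arm can. A call with a gripper value outside its range is refused whole. The fingers move at their own pace and stop on an object; the grip force is fixed at half the most. Time passes only in rows, so rows that repeat a pose let the fingers close. It gives the time, the measured TCP pose, the force, the opening and the grip force at its end, in the units of the state.
- arm.observe(): the state, without advancing time (a new reading comes with each control period).
- optics.camera(name): name is "scene" or "top"; returns a dict with "frame" (420x560x3 uint8, red, green, blue), "depth" (420x560 float32, m along the optical axis (not along the pixel's ray), 0 where there is no reading), "intrinsics" (3x3 intrinsics, pixels), "xyz" and "attitude" of the camera in the world. Camera axes: x right, y up, looking along -z (the intrinsics and any distortion apply to the point x, -y, -z); pixel columns grow to the right and rows downward; lengths in m; the calibration is good to about 2 mm. A picture is of the moment at which its call begins.
- job.job_done(): hands the job in; it is judged then, once.
Trained networks look in the newest picture that a camera, given by its name, has taken for a name from the list of things; names that differ only in an ending like _2 or _b are one class to them, and where a whole thing is asked for, a point or a joint stands for the part that bears it (a point fixed in the world has none). Each returns a list of dicts, best first, with "conf" (0 to 1); they miss things now and then, are a little off and sometimes report something else, mostly with a low value. They report only what shows in the picture. A call takes as long as a camera call. They do not tell look-alikes from the thing itself.
- masks_of(camera, thing): "mask" (420x560 bool, what is visible of it) and "centre" ([column, row] in pixels, amid what is visible of it).
The state is a dict: "t": time; "joint_pos": joint angles; "joint_vel": joint speeds; "tau": joint torques, N m; "tcp_pos": TCP position; "tcp_rot": TCP orientation; "contact_force": force on the tool from outside, world axes, zero at the start; "torque": the same for the moment, N m; "width": opening from 0.0 (shut) to 1.0 (fully open); "finger_force": force on a finger pad.
Only numpy, scipy, OpenCV 4.12 (cv2) and the standard library are available. Lean on these libraries where they do the work, as an engineer would, in place of code of your own. Each camera call takes 0.05 s, during which the arm holds its last target. There are 200 camera calls.

TASK

Slide the green-topped gauge plate up out of its slot in the rack and stand it, green edge up, fully down in the slot of the cam clamp, and let go of it while the lever is still at rest. Then swing the clamp's red-knobbed lever round, against its return spring, to the cam's highest lift, where it lies over the yellow line, and finish while holding the lever there with the fingers so that the plate stays clamped. Leave everything else on the bench where it is.

Things in the scene. Friction and masses are not known exactly. Their poses are not given: they have to be found in the camera images.
- plate_green: Gauge plate to clamp: aluminium, 70 x 8 x 80 mm (x width, y thickness, z height), about 0.14 kg, top 16 mm green. Origin at the centre of its bottom edge. Starts standing in one of the rack's three slots (which varies), bottom 8 mm and top 88 mm above the bench. Grip it from above across its 8 mm thickness. A half turn about the vertical makes no difference.
- plate_red: Like plate_green but with a red top; stands in another slot of the rack. Leave alone.
- plate_yellow: Like plate_green but with a yellow top; stands in another slot of the rack. Leave alone.
- rack: Fixed grey block 110 x 170 x 48 mm (x, y, z), origin at the centre of its underside. Three slots at y = -50, 0, +50 mm, each 10 mm wide (y), 73 mm long (x), floor at z = 8, mouth at z = 48 mm. Plates stand 40 mm out of the mouths, axes along the rack's. 42 mm are free between neighbouring plates: open the gripper to 40 mm at most when going down there.
- clamp: Fixed cam clamp, blue base 130 x 190 x 12 mm (y -140 to +50 mm). Origin at bench level below the middle of the plate slot, which runs along its x. Sprung brass jaw on the +y side; on the -y side a steel eccentric cam (56 mm disc) that bears on the plate and pushes it to +y. Cam and lever turn on an upright axis at x = 0, y = -34.5 mm.
- slot_floor (a point): Middle of the clamp slot's floor, 12 mm above the bench; clamp axes. Open, the slot is 13 mm wide (y = -6.5 to +6.5) and 78 mm long (x); lead-ins on both sides, 39 to 46 mm above the bench, widen its mouth to 27 mm; end stops reach 39 mm. A seated plate has its width along x, its bottom 12 mm and its top 92 mm above the bench.
- peak_mark (a point): Middle of the yellow 40 mm line on the clamp's base at clamp x = 0, y = -112 mm, 12 mm above the bench: the lever lies over it at highest lift.
- jaw_pad: Sprung brass jaw, 78 mm wide, top 46 mm above the bench. Its frame is the clamp's when open and shifts along clamp +y as the plate is pressed into it (2 N/mm with 2 N preload, up to 10 mm). At highest lift the cam has pushed the plate about 3 mm into it: about 8 N.
- cam_lever (a joint): Angle of the cam lever (rad), 0 to 2.3. 0: at rest on its stop, pointing along clamp -x; grows anticlockwise seen from above. Highest lift (8 mm) at 1.57, pointing along clamp -y over the yellow line; beyond it the lift falls again. A return spring takes it back to 0 when let go; reaching and holding 1.57 takes 4 to 10 N at the knob.
- lever_knob (a point): Centre of the top of the lever's upright round red knob, 90 mm above the bench: 18 mm diameter, standing 46 mm above the dark lever bar (bar 36 to 44 mm above the bench), 95 mm from the pivot axis. Turns with the lever.
- bottle: White bottle with red cap, 60 mm diameter, 120 mm tall, standing behind (+x). Origin at the centre of its underside. Leave alone.
- plug_a: Plug gauge standing on its 40 mm steel end, black 20 mm handle, 97 mm tall. Origin at the centre of its underside. Leave alone.
- plug_b: Plug gauge standing on its 34 mm steel end, black 20 mm handle, 97 mm tall. Origin at the centre of its underside. Leave alone.
- carton: Blue carton 60 x 100 x 45 mm. Origin at the centre of its underside. Leave alone.
- caliper: Caliper 220 mm long lying flat on the bench, 12 mm high. Origin at the middle of its beam. Leave alone.
Not all that is in view belongs to the job. Leave any blue, orange or purple look-alike of the plate_green alone.

How it is judged:
On the way, in this order (a step that is already met when the one before it is completed fails the run):
1. the green plate has been lifted clear of the rack, lever at rest (z of plate_green in the frame of rack above 0.055 m and value of joint cam_lever below 0.3 rad), for 0.1 s.
2. the green plate stands fully down in the clamp's slot, let go, with the lever still at rest (x of plate_green in the frame of clamp between -0.007 and 0.007 m and y of plate_green in the frame of clamp between -0.008 and 0.011 m and z of plate_green in the frame of clamp between 0.009 and 0.0155 m and angle between plate_green's own z axis and vertical below 0.25 rad and contact force between the fingers and plate_green below 0.3 N and value of joint cam_lever below 0.3 rad), for 0.2 s.
At the end, for the whole second after the job is handed in: The fingers hold the lever still within 0.15 rad of highest lift (1.57), with over 1 N; the green plate stands untouched by them in the clamp slot: within 7 mm of its middle along it, down within 3 mm, green edge up, upright within 0.08 rad, in line within 0.1 rad, pressed by the jaw with over 3 N (x of plate_green in the frame of clamp between -0.007 and 0.007 m and y of plate_green in the frame of clamp between -0.008 and 0.011 m and z of plate_green in the frame of clamp between 0.009 and 0.0155 m and angle between plate_green's own z axis and vertical below 0.08 rad and angle between the x axis of plate_green and the x axis of clamp, either way round below 0.1 rad and value of joint cam_lever between 1.42 and 1.72 rad and velocity of joint cam_lever between -0.1 and 0.1 rad/s and contact force between the fingers and cam_lever above 1 N and contact force between jaw_pad and plate_green above 3 N and contact force between the fingers and plate_green below 0.3 N); the arm keeps its last pose, push and grip.
It fails at once if the red or the yellow plate was pulled up or shifted (more than 15 mm) (distance of any of plate_red, plate_yellow from where it was at the start of the episode above 0.015 m).
It fails at once if the bottle, a plug gauge, the carton or the caliper was moved (more than 25 mm) (distance of any of bottle, plug_a, plug_b, carton, caliper from where it was at the start of the episode above 0.025 m).
It also fails if it takes over 64 s, if anything falls off the work surface, if the arm or the gripper's body presses on something with over 40 N, if the wrist force passes 120 N, or if a joint passes its speed limit or range.

## Working session

There is one attempt and no reset: what is moved stays moved. The work goes in short steps, Python scripts to look and compute and a tool call to move; the robot and the scene stay as the last step left them, time stands still between calls to the robot, and variables do not carry over. Pictures are saved under pics/ and viewed, at most 10 in all, crops included, and the job is handed in when it is done.

Besides the shell and the picture viewer there is one more tool, called after ">>>" in YAML: its name, and indented under it one key for each argument. move_arm: Moves the arm, as the interface text tells. Its arguments: {"type":"object","properties":{"increments":{"type":"array"}},"required":["increments"]}

```bash
mkdir -p pics
cat > h.py <<'E'
import numpy as np,cv2
from scipy.spatial.transform import Rotation as R
from plant import arm,optics,job,masks_of
def cloud(c):
    d=c["depth"];K=c["intrinsics"];v,u=np.mgrid[:420,:560]
    p=np.stack([(u-K[0][2])/K[0][0]*d,-(v-K[1][2])/K[1][1]*d,-d],-1)
    A=np.array(c["attitude"])
    M=A if A.shape==(3,3) else R.from_rotvec(A).as_matrix()
    P=p@M.T+np.array(c["xyz"]); P[d==0]=np.nan
    return P
E
python3 - <<'E'
from h import *
ims=[]
for n in["scene","top"]:
    c=optics.camera(n);np.savez(n+".npz",**{k:np.array(v) for k,v in c.items()})
    P=cloud(c);print(n,c["xyz"],c["attitude"],[k for k in c])
    cv2.imwrite(f"pics/{n}0.png",cv2.resize(c["frame"][...,::-1],(800,600)))
    for t in["plate_green","rack","clamp","lever_knob","jaw_pad","carton","bottle","plug_a","caliper"]:
        for r in masks_of(n,t)[:3]:
            m=r["mask"];q=P[m];print(t,round(r["conf"],2),np.round(r["centre"]),m.sum(),np.round(np.nanmedian(q,0),3),np.round(np.nanmax(q[:,2]),3))
E
```

```text
scene [ 0.86048348 -0.6156321   0.89118129] [0.69639916 0.15375085 0.43709695] ['frame', 'depth', 'intrinsics', 'xyz', 'attitude']
plate_green 0.95 [255. 128.] 547 [0.365 0.269 0.046] 0.083
plate_green 0.86 [297. 130.] 292 [0.497 0.281 0.074] 0.093
plate_green 0.81 [295. 110.] 275 [0.439 0.395 0.05 ] 0.086
rack 0.77 [290. 167.] 1306 [0.531 0.168 0.047] 0.09
clamp 0.88 [266. 252.] 4299 [ 0.583 -0.072  0.014] 0.093
lever_knob 0.97 [267. 234.] 862 [ 0.571 -0.062  0.037] 0.093
jaw_pad 0.52 [276. 223.] 329 [ 0.57  -0.01   0.036] 0.05
carton 0.91 [225. 377.] 2175 [ 0.647 -0.376  0.045] 0.05
bottle 0.82 [377. 212.] 921 [0.774 0.11  0.075] 0.123
plug_a 0.79 [356. 238.] 475 [0.752 0.041 0.024] 0.101
plug_a 0.64 [344. 270.] 388 [ 0.756 -0.063  0.041] 0.101
caliper 0.93 [ 80. 316.] 1531 [ 0.298 -0.399  0.009] 0.017
top [ 0.44914202 -0.00846471  1.29956908] [ 0.06023952 -0.0428738  -1.55095452] ['frame', 'depth', 'intrinsics', 'xyz', 'attitude']
plate_green 0.75 [191. 261.] 191 [0.367 0.273 0.062] 0.086
plate_green 0.63 [148. 198.] 251 [0.555 0.409 0.056] 0.087
plate_green 0.51 [184. 216.] 140 [0.497 0.283 0.084] 0.094
rack 0.65 [209. 213.] 1985 [0.508 0.228 0.049] 0.093
clamp 0.62 [304. 194.] 2692 [ 0.578 -0.061  0.014] 0.096
lever_knob 0.83 [302. 192.] 360 [ 0.577 -0.057  0.039] 0.096
jaw_pad 0.67 [304. 192.] 414 [ 0.576 -0.057  0.038] 0.096
jaw_pad 0.52 [283. 190.] 96 [ 0.572 -0.006  0.044] 0.052
carton 0.9 [407. 173.] 772 [ 0.641 -0.365  0.045] 0.054
carton 0.38 [241. 125.] 439 [0.762 0.125 0.083] 0.127
bottle 0.65 [243. 125.] 451 [0.762 0.125 0.083] 0.127
bottle 0.5 [415. 288.] 747 [ 0.298 -0.396  0.01 ] 0.02
plug_a 0.56 [270. 134.] 167 [0.746 0.049 0.026] 0.102
plug_a 0.5 [303. 133.] 133 [ 0.75  -0.054  0.043] 0.104
plug_a 0.47 [407. 172.] 829 [ 0.641 -0.363  0.045] 0.054
caliper 0.93 [413. 287.] 778 [ 0.298 -0.396  0.01 ] 0.02
```

```bash
ls pics; python3 -c "
from h import *
print(arm.observe())"
```

```text
scene0.png
top0.png
{'t': 1.0, 'joint_pos': array([ 1.06779333,  0.53639956, -0.00439094,  1.53793286,  0.00261105,
        1.06728919, -0.07120897]), 'joint_vel': array([-0.00076722,  0.00209704,  0.00135212, -0.00062571,  0.00102579,
       -0.00027534, -0.00133031]), 'tau': array([ 3.94682838e-04, -5.70887840e+01,  9.90354829e-01, -2.51913768e+01,
       -5.63194673e-02,  1.09489623e-02,  7.11625353e-05]), 'tcp_pos': array([ 0.27496171, -0.58895526,  0.23870343]), 'tcp_rot': array([-3.06694586e+00, -6.80723320e-01,  7.52216414e-05]), 'contact_force': array([ 0.95337461, -0.18989641,  0.53115626]), 'torque': array([-0.00366189, -0.06952592, -0.01103548]), 'finger_force': 0.0, 'width': 0.9955710663664583}
```

```bash
python3 -c "
import numpy as np,cv2
s=np.load('scene.npz')['frame'][70:330,180:420,::-1];t=np.load('top.npz')['frame'][100:290,130:370,::-1]
cv2.imwrite('pics/sc.png',cv2.resize(s,None,fx=2.3,fy=2.3,interpolation=2));cv2.imwrite('pics/tc.png',cv2.resize(t,None,fx=3,fy=3,interpolation=2))"
```

```text
(no output)
```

View pics/sc.png

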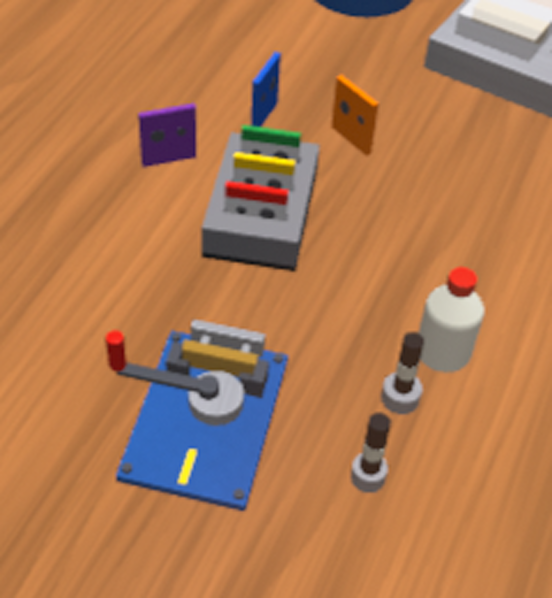

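View pics/tc.png

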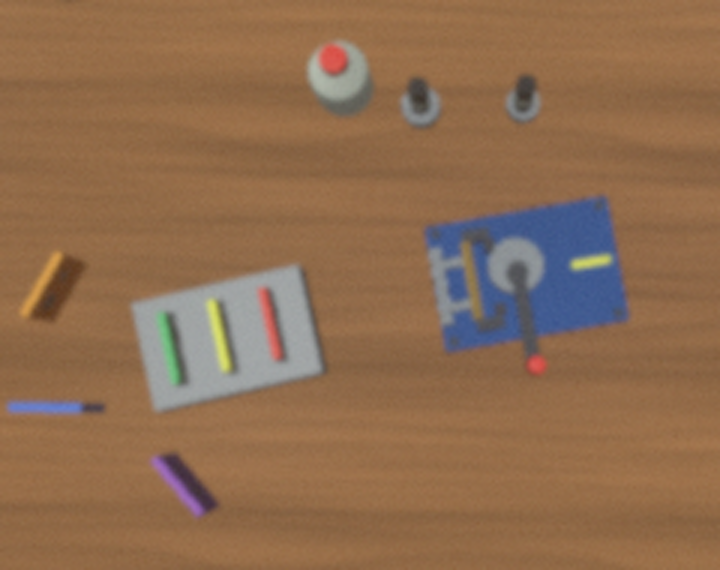

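The only green-topped plate is in the rack's +y slot (scene crop (270,136), top crop (171,348)). Blue, orange and purple plates stand free outside the rack and are look-alikes; red and yellow are in the other slots. The crop confirms it. The knob is at top crop (537,365) and the yellow line at (591,263).

```bash
cat >> h.py <<'E'
def toplane(c,uv,z):
    K=np.array(c["intrinsics"]);A=np.array(c["attitude"]);M=A if A.shape==(3,3) else R.from_rotvec(A).as_matrix()
    uv=np.atleast_2d(uv).astype(float)
    d=np.c_[(uv[:,0]-K[0,2])/K[0,0],-(uv[:,1]-K[1,2])/K[1,1],-np.ones(len(uv))]@M.T
    o=np.array(c["xyz"]);return (o+d*((z-o[2])/d[:,2])[:,None])[:,:2]
HUE=dict(green=(45,85),yellow=(22,35),blue=(105,125),red=(172,8))
def blob(c,col,box,smin=110):
    h=cv2.cvtColor(c["frame"],cv2.COLOR_RGB2HSV);a,b=HUE[col];H=h[...,0]
    m=((H>=a)&(H<=b)) if a<b else ((H>=a)|(H<=b))
    m&=(h[...,1]>smin)&(h[...,2]>50);k=np.zeros_like(m);x0,y0,x1,y1=box;k[y0:y1,x0:x1]=1;m&=k
    n,l,s,_=cv2.connectedComponentsWithStats(m.astype(np.uint8));
    if n<2:return np.zeros((0,2))
    j=1+s[1:,4].argmax();v,u=np.nonzero(l==j);return np.c_[u,v]
def rect(P):
    (c,(w,h),a)=cv2.minAreaRect((P*1000).astype(np.float32));b=a if w>=h else a+90
    return np.round(c,1),round(max(w,h),1),round(min(w,h),1),round((b+90)%180-90,2)
E
cat > m.py <<'E'
from h import *
B={"top":dict(green=(175,195,200,235),yel=(190,190,212,230),red=(208,185,230,225),line=(315,170,340,195),base=(265,155,345,225),knob=(295,210,325,230)),
"scene":dict(green=(270,118,315,138),yel=(270,130,315,150),red=(270,140,315,163),line=(245,255,275,285),base=(220,200,320,300),knob=(220,205,245,235))}
for n in B:
    c=dict(np.load(n+".npz"))
    for k,col,z in[("green","green",.088),("yel","yellow",.088),("red","red",.088),("line","yellow",.012),("base","blue",.012),("knob","red",.09)]:
        p=blob(c,col,B[n][k])
        if len(p)>5:
            P=toplane(c,p,z);print(n,k,len(p),np.round(P.mean(0)*1000,1),rect(P))
E
python3 m.py
```

```text
top yel 63 [509.6 234.4] (array([509.8, 234.5]), 63.1, 8.0, 13.91)
top red 61 [521.9 186. ] (array([522.2, 186.2]), 63.1, 7.8, 14.63)
top line 17 [ 596.2 -126.3] (array([ 596.3, -126.7]), 28.2, 4.6, -79.43)
top base 1112 [594.5 -95.3] (array([582.8, -61.5]), 182.3, 122.4, -78.88)
top knob 40 [487.9 -68.7] (array([488.1, -67.9]), 17.2, 17.2, -88.9)
scene green 148 [499.4 276. ] (array([498. , 275.9]), 68.7, 24.4, 14.08)
scene yel 179 [512.2 228.7] (array([511.7, 228.5]), 69.6, 26.6, 15.87)
scene red 187 [524.1 180.7] (array([523.5, 180.9]), 70.1, 25.7, 14.68)
scene line 51 [ 594.3 -127.4] (array([ 594.2, -126.8]), 38.2, 7.3, -78.69)
scene base 2346 [593.6 -96.9] (array([583.3, -65.3]), 191.6, 128.1, -78.93)
scene knob 126 [496.  -83.8] (array([496.2, -84.5]), 51.6, 16.5, -56.62)
```

Run:
```python
from h import *
c=dict(np.load("top.npz"))
for col,box,z in [("green",(175,195,200,235),.088)]:
    for s in(40,60,80):
        p=blob(c,col,box,s)
        if len(p)>5:P=toplane(c,p,z);print(len(p),P.mean(0)*1000,rect(P))
print(R.from_rotvec(arm.observe()["tcp_rot"]).as_matrix().round(3))
```

```text
113 [497.72330036 283.48395395] (array([497.6, 283.6]), 69.3, 13.6, 13.3)
88 [497.05313762 283.13896283] (array([497.3, 283.2]), 68.7, 10.7, 13.29)
62 [497.46654838 283.12581584] (array([497.4, 283.1]), 63.1, 7.8, 14.5)
[[ 0.906  0.423 -0.   ]
 [ 0.423 -0.906 -0.   ]
 [-0.    -0.    -1.   ]]
```

>>> move_arm:
  increments:
    - {"dx": 0.03, "dy": 0.03, "dz": 0.02, "fingers": 45}
    - {"dx": 0.06, "dy": 0.06, "dz": 0.02, "fingers": 45}
    - {"dx": 0.09, "dy": 0.09, "dz": 0.02, "fingers": 45}
    - {"dx": 0.115, "dy": 0.12, "dz": 0.02, "fingers": 45}
    - {"dx": 0.14, "dy": 0.15, "dz": 0.02, "fingers": 45}
    - {"dx": 0.165, "dy": 0.18, "dz": 0.02, "rz": -0.03, "fingers": 45}
    - {"dx": 0.185, "dy": 0.215, "dz": 0.02, "rz": -0.06, "fingers": 45}
    - {"dx": 0.2, "dy": 0.25, "dz": 0.02, "rz": -0.1, "fingers": 45}
    - {"dx": 0.215, "dy": 0.285, "dz": 0.02, "rz": -0.14, "fingers": 45}
    - {"dx": 0.225, "dy": 0.32, "dz": 0.02, "rz": -0.185, "fingers": 45}

```text
invalid input at $.increments[0]: expected keys dx, dy, dz, rx, ry, rz, fingers
```

>>> move_arm:
  increments:
    - {"dx": 0.025, "dy": 0.02, "dz": 0.02, "rx": 0, "ry": 0, "rz": -0.02, "fingers": 45}
    - {"dx": 0.05, "dy": 0.05, "dz": 0.02, "rx": 0, "ry": 0, "rz": -0.04, "fingers": 45}
    - {"dx": 0.08, "dy": 0.075, "dz": 0.02, "rx": 0, "ry": 0, "rz": -0.06, "fingers": 45}
    - {"dx": 0.11, "dy": 0.1, "dz": 0.02, "rx": 0, "ry": 0, "rz": -0.08, "fingers": 45}
    - {"dx": 0.14, "dy": 0.13, "dz": 0.02, "rx": 0, "ry": 0, "rz": -0.1, "fingers": 45}
    - {"dx": 0.165, "dy": 0.16, "dz": 0.02, "rx": 0, "ry": 0, "rz": -0.12, "fingers": 45}
    - {"dx": 0.185, "dy": 0.195, "dz": 0.02, "rx": 0, "ry": 0, "rz": -0.14, "fingers": 45}
    - {"dx": 0.2, "dy": 0.23, "dz": 0.02, "rx": 0, "ry": 0, "rz": -0.16, "fingers": 45}
    - {"dx": 0.215, "dy": 0.265, "dz": 0.02, "rx": 0, "ry": 0, "rz": -0.18, "fingers": 45}
    - {"dx": 0.225, "dy": 0.3, "dz": 0.02, "rx": 0, "ry": 0, "rz": -0.185, "fingers": 45}

```text
t: 1.83
tcp_pos: [0.5013, -0.2868, 0.2588]
tcp_rot: [3.117, 0.394, 0.001]
contact_force: [0.4, 0.1, -0.6]
width: 0.453
finger_force: 0.0
```

>>> move_arm:
  increments:
    - {"dx": 0.01, "dy": 0.03, "dz": 0, "rx": 0, "ry": 0, "rz": 0, "fingers": 45}
    - {"dx": 0.02, "dy": 0.065, "dz": 0, "rx": 0, "ry": 0, "rz": 0, "fingers": 45}
    - {"dx": 0.02, "dy": 0.1, "dz": 0, "rx": 0, "ry": 0, "rz": 0, "fingers": 45}
    - {"dx": 0.02, "dy": 0.135, "dz": 0, "rx": 0, "ry": 0, "rz": 0, "fingers": 45}
    - {"dx": 0.02, "dy": 0.17, "dz": 0, "rx": 0, "ry": 0, "rz": 0, "fingers": 45}
    - {"dx": 0.02, "dy": 0.205, "dz": 0, "rx": 0, "ry": 0, "rz": 0, "fingers": 45}
    - {"dx": 0.02, "dy": 0.24, "dz": 0, "rx": 0, "ry": 0, "rz": 0, "fingers": 45}
    - {"dx": 0.02, "dy": 0.275, "dz": 0, "rx": 0, "ry": 0, "rz": 0, "fingers": 45}
    - {"dx": 0.02, "dy": 0.31, "dz": 0, "rx": 0, "ry": 0, "rz": 0, "fingers": 45}
    - {"dx": 0.02, "dy": 0.345, "dz": 0, "rx": 0, "ry": 0, "rz": 0, "fingers": 45}

```text
t: 2.67
tcp_pos: [0.5198, 0.0577, 0.259]
tcp_rot: [3.117, 0.394, 0.001]
contact_force: [1.0, 0.2, -0.6]
width: 0.45
finger_force: 0.0
```

>>> move_arm:
  increments:
    - {"dx": -0.005, "dy": 0.035, "dz": -0.02, "rx": 0, "ry": 0, "rz": 0, "fingers": 45}
    - {"dx": -0.01, "dy": 0.07, "dz": -0.03, "rx": 0, "ry": 0, "rz": 0, "fingers": 45}
    - {"dx": -0.015, "dy": 0.105, "dz": -0.05, "rx": 0, "ry": 0, "rz": 0, "fingers": 45}
    - {"dx": -0.02, "dy": 0.14, "dz": -0.07, "rx": 0, "ry": 0, "rz": 0, "fingers": 45}
    - {"dx": -0.022, "dy": 0.175, "dz": -0.085, "rx": 0, "ry": 0, "rz": 0, "fingers": 45}
    - {"dx": -0.022, "dy": 0.205, "dz": -0.1, "rx": 0, "ry": 0, "rz": 0, "fingers": 45}
    - {"dx": -0.0226, "dy": 0.22, "dz": -0.12, "rx": 0, "ry": 0, "rz": 0, "fingers": 45}
    - {"dx": -0.0226, "dy": 0.227, "dz": -0.14, "rx": 0, "ry": 0, "rz": 0, "fingers": 45}
    - {"dx": -0.0226, "dy": 0.227, "dz": -0.15, "rx": 0, "ry": 0, "rz": 0, "fingers": 45}
    - {"dx": -0.0226, "dy": 0.227, "dz": -0.15, "rx": 0, "ry": 0, "rz": 0, "fingers": 45}

```text
t: 3.5
tcp_pos: [0.496, 0.282, 0.1065]
tcp_rot: [3.115, 0.395, -0.006]
contact_force: [1.0, -0.8, -0.0]
width: 0.449
finger_force: 0.0
```

>>> move_arm:
  increments:
    - {"dx": 0, "dy": 0.0005, "dz": -0.01, "rx": 0, "ry": 0, "rz": 0, "fingers": 45}
    - {"dx": 0, "dy": 0.0005, "dz": -0.02, "rx": 0, "ry": 0, "rz": 0, "fingers": 45}
    - {"dx": 0, "dy": 0.0005, "dz": -0.03, "rx": 0, "ry": 0, "rz": 0, "fingers": 45}
    - {"dx": 0, "dy": 0.0005, "dz": -0.04, "rx": 0, "ry": 0, "rz": 0, "fingers": 45}
    - {"dx": 0, "dy": 0.0005, "dz": -0.046, "rx": 0, "ry": 0, "rz": 0, "fingers": 45}
    - {"dx": 0, "dy": 0.0005, "dz": -0.046, "rx": 0, "ry": 0, "rz": 0, "fingers": 45}
    - {"dx": 0, "dy": 0.0005, "dz": -0.046, "rx": 0, "ry": 0, "rz": 0, "fingers": 0}
    - {"dx": 0, "dy": 0.0005, "dz": -0.046, "rx": 0, "ry": 0, "rz": 0, "fingers": 0}
    - {"dx": 0, "dy": 0.0005, "dz": -0.046, "rx": 0, "ry": 0, "rz": 0, "fingers": 0}
    - {"dx": 0, "dy": 0.0005, "dz": -0.046, "rx": 0, "ry": 0, "rz": 0, "fingers": 0}

```text
t: 4.33
tcp_pos: [0.4977, 0.2838, 0.0632]
tcp_rot: [-3.116, -0.395, -0.001]
contact_force: [-0.3, -0.9, 0.4]
width: 0.174
finger_force: 0.0
```

>>> move_arm:
  increments:
    - {"dx": 0, "dy": 0, "dz": 0, "rx": 0, "ry": 0, "rz": 0, "fingers": 0}
    - {"dx": 0, "dy": 0, "dz": 0, "rx": 0, "ry": 0, "rz": 0, "fingers": 0}
    - {"dx": 0, "dy": 0, "dz": 0, "rx": 0, "ry": 0, "rz": 0, "fingers": 0}
    - {"dx": 0, "dy": 0, "dz": 0, "rx": 0, "ry": 0, "rz": 0, "fingers": 0}

```text
t: 4.67
tcp_pos: [0.4976, 0.2837, 0.0631]
tcp_rot: [-3.116, -0.395, -0.001]
contact_force: [0.1, -0.6, 3.4]
width: 0.086
finger_force: 30.0
```

Gripped (0.086×88 ≈ 7.6 mm). Lift.

>>> move_arm:
  increments:
    - {"dx": 0, "dy": 0, "dz": 0.005, "rx": 0, "ry": 0, "rz": 0, "fingers": 0}
    - {"dx": 0, "dy": 0, "dz": 0.015, "rx": 0, "ry": 0, "rz": 0, "fingers": 0}
    - {"dx": 0, "dy": 0, "dz": 0.025, "rx": 0, "ry": 0, "rz": 0, "fingers": 0}
    - {"dx": 0, "dy": 0, "dz": 0.035, "rx": 0, "ry": 0, "rz": 0, "fingers": 0}
    - {"dx": 0, "dy": 0, "dz": 0.05, "rx": 0, "ry": 0, "rz": 0, "fingers": 0}
    - {"dx": 0, "dy": 0, "dz": 0.065, "rx": 0, "ry": 0, "rz": 0, "fingers": 0}
    - {"dx": 0, "dy": 0, "dz": 0.085, "rx": 0, "ry": 0, "rz": 0, "fingers": 0}
    - {"dx": 0, "dy": 0, "dz": 0.105, "rx": 0, "ry": 0, "rz": 0, "fingers": 0}
    - {"dx": 0, "dy": 0, "dz": 0.12, "rx": 0, "ry": 0, "rz": 0, "fingers": 0}
    - {"dx": 0, "dy": 0, "dz": 0.12, "rx": 0, "ry": 0, "rz": 0, "fingers": 0}

```text
t: 5.5
tcp_pos: [0.4992, 0.2847, 0.1868]
tcp_rot: [-3.114, -0.394, -0.009]
contact_force: [0.9, 0.1, -0.8]
width: 0.089
finger_force: 30.0
```

>>> move_arm:
  increments:
    - {"dx": 0.005, "dy": -0.02, "dz": 0, "rx": 0, "ry": 0, "rz": -0.01, "fingers": 0}
    - {"dx": 0.013, "dy": -0.05, "dz": 0, "rx": 0, "ry": 0, "rz": -0.02, "fingers": 0}
    - {"dx": 0.023, "dy": -0.085, "dz": 0, "rx": 0, "ry": 0, "rz": -0.03, "fingers": 0}
    - {"dx": 0.033, "dy": -0.12, "dz": 0, "rx": 0, "ry": 0, "rz": -0.04, "fingers": 0}
    - {"dx": 0.042, "dy": -0.155, "dz": 0, "rx": 0, "ry": 0, "rz": -0.05, "fingers": 0}
    - {"dx": 0.051, "dy": -0.19, "dz": 0, "rx": 0, "ry": 0, "rz": -0.058, "fingers": 0}
    - {"dx": 0.06, "dy": -0.225, "dz": 0, "rx": 0, "ry": 0, "rz": -0.058, "fingers": 0}
    - {"dx": 0.068, "dy": -0.26, "dz": 0, "rx": 0, "ry": 0, "rz": -0.058, "fingers": 0}
    - {"dx": 0.074, "dy": -0.285, "dz": 0, "rx": 0, "ry": 0, "rz": -0.058, "fingers": 0}
    - {"dx": 0.077, "dy": -0.3, "dz": 0, "rx": 0, "ry": 0, "rz": -0.058, "fingers": 0}

```text
t: 6.33
tcp_pos: [0.5743, -0.0211, 0.1822]
tcp_rot: [3.126, 0.297, -0.001]
contact_force: [0.8, -0.4, -1.6]
width: 0.091
finger_force: 30.0
```

>>> move_arm:
  increments:
    - {"dx": 0, "dy": -0.0005, "dz": -0.01, "rx": 0, "ry": 0, "rz": 0, "fingers": 0}
    - {"dx": 0, "dy": -0.0005, "dz": -0.025, "rx": 0, "ry": 0, "rz": 0, "fingers": 0}
    - {"dx": 0, "dy": -0.0005, "dz": -0.04, "rx": 0, "ry": 0, "rz": 0, "fingers": 0}
    - {"dx": 0, "dy": -0.0005, "dz": -0.055, "rx": 0, "ry": 0, "rz": 0, "fingers": 0}
    - {"dx": 0, "dy": -0.0005, "dz": -0.06, "rx": 0, "ry": 0, "rz": 0, "fingers": 0}
    - {"dx": 0, "dy": -0.0005, "dz": -0.06, "rx": 0, "ry": 0, "rz": 0, "fingers": 0}
    - {"dx": 0, "dy": -0.0005, "dz": -0.06, "rx": 0, "ry": 0, "rz": 0, "fingers": 0}

```text
t: 6.92
tcp_pos: [0.5741, -0.016, 0.1226]
tcp_rot: [-3.126, -0.306, 0.001]
contact_force: [-0.1, 0.3, -1.0]
width: 0.089
finger_force: 30.0
```

Run:
```python
from h import *
c=optics.camera("scene");s=c["frame"][190:310,210:330,::-1]
cv2.imwrite('pics/s2.png',cv2.resize(s,None,fx=5,fy=5,interpolation=2))
```

```text
(no output)
```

View pics/s2.png

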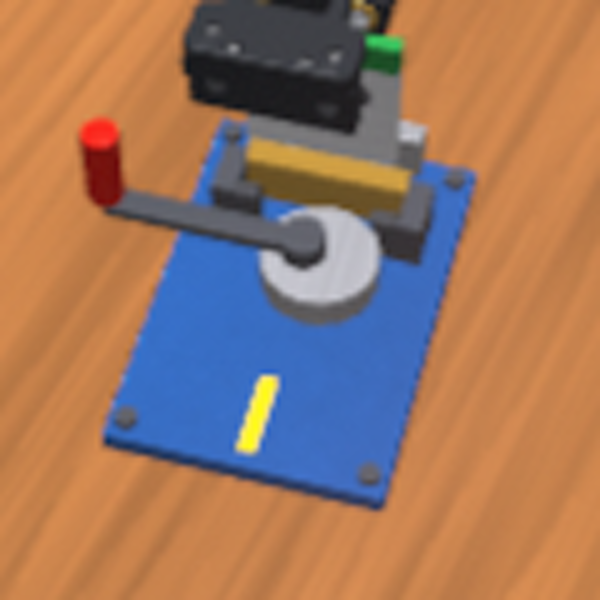

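Run:
```python
from h import *
c=optics.camera("scene");o=arm.observe();K=np.array(c["intrinsics"]);M=R.from_rotvec(c["attitude"]).as_matrix()
def proj(p):
    q=(np.array(p)-c["xyz"])@M; q=q*[1,-1,-1];q=q@K.T;return q[:2]/q[2]
Y=R.from_euler('z',11.1,degrees=True).as_matrix();O=np.array([.5743,-.017,0])
im=cv2.resize(c["frame"][190:310,210:330,::-1],None,fx=5,fy=5,interpolation=2).copy()
def poly(pts,col):
    q=np.array([(proj(O0+Y@np.array(p))-[210,190]+.5)*5 for p in pts]).astype(np.int32)
    cv2.polylines(im,[q],True,col,1)
O0=O
for y,z in[(6.5,39),(13.5,46),(-6.5,39),(-13.5,46)]:poly([(-.039,y/1e3,z/1e3),(.039,y/1e3,z/1e3)],(255,255,0) if y>0 else (255,0,255))
poly([(-.065,.05,.012),(.065,.05,.012),(.065,-.14,.012),(-.065,-.14,.012)],(0,255,0))
poly([(0,-.092,.012),(0,-.132,.012)],(0,0,255))
poly([(-.095,-.0345,.09),(-.095,-.0345,.044),(0,-.0345,.044)],(0,255,0))
O0=np.array([*o["tcp_pos"][:2],o["tcp_pos"][2]-.055])
poly([(-.035,-.004,0),(.035,-.004,0),(.035,-.004,.08),(-.035,-.004,.08)],(255,255,255))
cv2.imwrite('pics/s3.png',im)
```

```text
(no output)
```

View pics/s3.png

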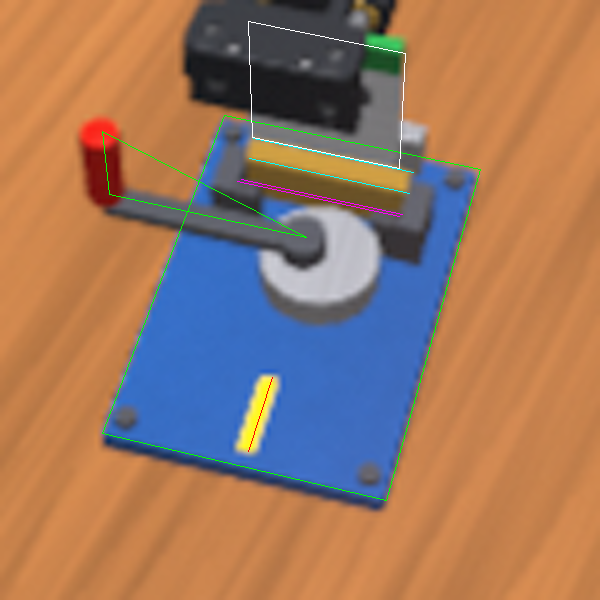

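The overlay shows the clamp model and the plate lining up to within about 1–2 mm, so I'll lower it.

>>> move_arm:
  increments:
    - {"dx": 0, "dy": 0, "dz": -0.008, "rx": 0, "ry": 0, "rz": 0, "fingers": 0}
    - {"dx": 0, "dy": 0, "dz": -0.016, "rx": 0, "ry": 0, "rz": 0, "fingers": 0}
    - {"dx": 0, "dy": 0, "dz": -0.022, "rx": 0, "ry": 0, "rz": 0, "fingers": 0}
    - {"dx": 0, "dy": 0, "dz": -0.027, "rx": 0, "ry": 0, "rz": 0, "fingers": 0}
    - {"dx": 0, "dy": 0, "dz": -0.032, "rx": 0, "ry": 0, "rz": 0, "fingers": 0}
    - {"dx": 0, "dy": 0, "dz": -0.037, "rx": 0, "ry": 0, "rz": 0, "fingers": 0}
    - {"dx": 0, "dy": 0, "dz": -0.04, "rx": 0, "ry": 0, "rz": 0, "fingers": 0}
    - {"dx": 0, "dy": 0, "dz": -0.04, "rx": 0, "ry": 0, "rz": 0, "fingers": 0}

```text
t: 7.68
tcp_pos: [0.5739, -0.017, 0.0819]
tcp_rot: [-3.127, -0.304, 0.002]
contact_force: [-0.2, 0.5, -0.9]
width: 0.088
finger_force: 30.0
```

>>> move_arm:
  increments:
    - {"dx": 0, "dy": 0, "dz": -0.004, "rx": 0, "ry": 0, "rz": 0, "fingers": 0}
    - {"dx": 0, "dy": 0, "dz": -0.008, "rx": 0, "ry": 0, "rz": 0, "fingers": 0}
    - {"dx": 0, "dy": 0, "dz": -0.011, "rx": 0, "ry": 0, "rz": 0, "fingers": 0}
    - {"dx": 0, "dy": 0, "dz": -0.013, "rx": 0, "ry": 0, "rz": 0, "fingers": 0}
    - {"dx": 0, "dy": 0, "dz": -0.014, "rx": 0, "ry": 0, "rz": 0, "fingers": 0}
    - {"dx": 0, "dy": 0, "dz": -0.0145, "rx": 0, "ry": 0, "rz": 0, "fingers": 0}
    - {"dx": 0, "dy": 0, "dz": -0.0145, "rx": 0, "ry": 0, "rz": 0, "fingers": 0}

```text
t: 8.27
tcp_pos: [0.5744, -0.0169, 0.0682]
tcp_rot: [-3.127, -0.304, 0.0]
contact_force: [0.6, -0.3, -0.7]
width: 0.086
finger_force: 30.0
```

>>> move_arm:
  increments:
    - {"dx": 0, "dy": 0, "dz": -0.001, "rx": 0, "ry": 0, "rz": 0, "fingers": 0}
    - {"dx": 0, "dy": 0, "dz": -0.001, "rx": 0, "ry": 0, "rz": 0, "fingers": 40}
    - {"dx": 0, "dy": 0, "dz": -0.001, "rx": 0, "ry": 0, "rz": 0, "fingers": 40}
    - {"dx": 0, "dy": 0, "dz": -0.001, "rx": 0, "ry": 0, "rz": 0, "fingers": 40}
    - {"dx": 0, "dy": 0, "dz": -0.001, "rx": 0, "ry": 0, "rz": 0, "fingers": 40}
    - {"dx": 0, "dy": 0, "dz": -0.001, "rx": 0, "ry": 0, "rz": 0, "fingers": 40}
    - {"dx": 0, "dy": 0, "dz": -0.001, "rx": 0, "ry": 0, "rz": 0, "fingers": 40}

```text
t: 8.85
tcp_pos: [0.5744, -0.017, 0.0673]
tcp_rot: [3.127, 0.304, 0.0]
contact_force: [-0.2, 1.0, 0.2]
width: 0.402
finger_force: 0.0
```

>>> move_arm:
  increments:
    - {"dx": 0, "dy": 0, "dz": 0.01, "rx": 0, "ry": 0, "rz": 0, "fingers": 40}
    - {"dx": 0, "dy": 0, "dz": 0.025, "rx": 0, "ry": 0, "rz": 0, "fingers": 40}
    - {"dx": 0, "dy": 0, "dz": 0.045, "rx": 0, "ry": 0, "rz": 0, "fingers": 40}
    - {"dx": 0, "dy": 0, "dz": 0.065, "rx": 0, "ry": 0, "rz": 0, "fingers": 40}
    - {"dx": 0, "dy": 0, "dz": 0.085, "rx": 0, "ry": 0, "rz": 0, "fingers": 50}
    - {"dx": -0.02, "dy": -0.015, "dz": 0.085, "rx": 0, "ry": 0, "rz": 0, "fingers": 60}
    - {"dx": -0.045, "dy": -0.03, "dz": 0.085, "rx": 0, "ry": 0, "rz": 0, "fingers": 60}
    - {"dx": -0.07, "dy": -0.045, "dz": 0.085, "rx": 0, "ry": 0, "rz": 0, "fingers": 60}
    - {"dx": -0.0865, "dy": -0.052, "dz": 0.085, "rx": 0, "ry": 0, "rz": 0, "fingers": 60}
    - {"dx": -0.0865, "dy": -0.052, "dz": 0.085, "rx": 0, "ry": 0, "rz": 0, "fingers": 60}

```text
t: 9.68
tcp_pos: [0.4842, -0.0713, 0.1526]
tcp_rot: [3.126, 0.299, -0.005]
contact_force: [-0.4, -1.1, -0.8]
width: 0.597
finger_force: 0.0
```

Run:
```python
from h import *
print(arm.observe()["tcp_pos"])
c=optics.camera("scene");s=c["frame"][190:310,210:330,::-1]
cv2.imwrite('pics/s4.png',cv2.resize(s,None,fx=5,fy=5,interpolation=2))
p=blob(c,"green",(210,190,330,310));P=toplane(c,p,.092);print(len(p),rect(P))
```

```text
[ 0.48424431 -0.0713401   0.15258703]
193 (array([575.1, -22.8]), 69.1, 18.5, 10.89)
```

View pics/s4.png

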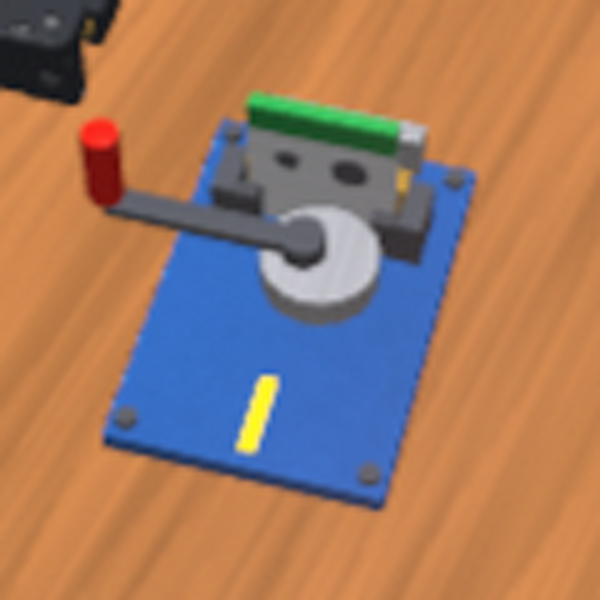

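>>> move_arm:
  increments:
    - {"dx": 0, "dy": 0, "dz": -0.015, "rx": 0, "ry": 0, "rz": 0, "fingers": 60}
    - {"dx": 0, "dy": 0, "dz": -0.035, "rx": 0, "ry": 0, "rz": 0, "fingers": 60}
    - {"dx": 0, "dy": 0, "dz": -0.055, "rx": 0, "ry": 0, "rz": 0, "fingers": 60}
    - {"dx": 0, "dy": 0, "dz": -0.075, "rx": 0, "ry": 0, "rz": 0, "fingers": 60}
    - {"dx": 0, "dy": 0, "dz": -0.09, "rx": 0, "ry": 0, "rz": 0, "fingers": 60}
    - {"dx": 0, "dy": 0, "dz": -0.096, "rx": 0, "ry": 0, "rz": 0, "fingers": 60}
    - {"dx": 0, "dy": 0, "dz": -0.096, "rx": 0, "ry": 0, "rz": 0, "fingers": 30}
    - {"dx": 0, "dy": 0, "dz": -0.096, "rx": 0, "ry": 0, "rz": 0, "fingers": 0}
    - {"dx": 0, "dy": 0, "dz": -0.096, "rx": 0, "ry": 0, "rz": 0, "fingers": 0}
    - {"dx": 0, "dy": 0, "dz": -0.096, "rx": 0, "ry": 0, "rz": 0, "fingers": 0}

```text
t: 10.57
tcp_pos: [0.4889, -0.069, 0.0572]
tcp_rot: [3.126, 0.304, 0.003]
contact_force: [-0.2, -0.6, -0.4]
width: 0.323
finger_force: 0.0
```

>>> move_arm:
  increments:
    - {"dx": 0, "dy": 0, "dz": 0, "rx": 0, "ry": 0, "rz": 0, "fingers": 0}
    - {"dx": 0, "dy": 0, "dz": 0, "rx": 0, "ry": 0, "rz": 0, "fingers": 0}
    - {"dx": 0, "dy": 0, "dz": 0, "rx": 0, "ry": 0, "rz": 0, "fingers": 0}
    - {"dx": 0, "dy": 0, "dz": 0, "rx": 0, "ry": 0, "rz": 0, "fingers": 0}

```text
t: 10.9
tcp_pos: [0.4886, -0.0696, 0.0568]
tcp_rot: [3.126, 0.303, 0.002]
contact_force: [0.5, -2.3, 4.9]
width: 0.194
finger_force: 30.0
```

Run:
```python
import numpy as np
# knob displacement from rest, clamp yaw 11.1
y=np.radians(11.1);c,s=np.cos(y),np.sin(y)
f=lambda a:.095*np.array([-np.cos(a),-np.sin(a)])
for i in range(0,31):
    a=1.57*i/30;d=f(a)-f(1.57*(i//10)*10/30);print(i,np.round([c*d[0]-s*d[1],s*d[0]+c*d[1],a-1.57*(i//10)/3],4)) 
    if i%10==9:
        a=1.57*(i+1)/30;d=f(a)-f(1.57*(i//10)/3);print('  end',np.round([c*d[0]-s*d[1],s*d[0]+c*d[1],1.57/3],4))
```

```text
0 [0. 0. 0.]
1 [ 0.0011 -0.0049  0.0523]
2 [ 0.0024 -0.0096  0.1047]
3 [ 0.004  -0.0144  0.157 ]
4 [ 0.0058 -0.019   0.2093]
5 [ 0.0079 -0.0235  0.2617]
6 [ 0.0102 -0.0279  0.314 ]
7 [ 0.0127 -0.0322  0.3663]
8 [ 0.0155 -0.0363  0.4187]
9 [ 0.0184 -0.0403  0.471 ]
  end [ 0.0216 -0.0441  0.5233]
10 [0. 0. 0.]
11 [ 0.0034 -0.0037  0.0523]
12 [ 0.0069 -0.0071  0.1047]
13 [ 0.0106 -0.0104  0.157 ]
14 [ 0.0145 -0.0135  0.2093]
15 [ 0.0186 -0.0164  0.2617]
16 [ 0.0228 -0.0191  0.314 ]
17 [ 0.0271 -0.0215  0.3663]
18 [ 0.0316 -0.0237  0.4187]
19 [ 0.0361 -0.0257  0.471 ]
  end [ 0.0408 -0.0274  0.5233]
20 [0. 0. 0.]
21 [ 0.0047 -0.0015  0.0523]
22 [ 0.0096 -0.0027  0.1047]
23 [ 0.0144 -0.0037  0.157 ]
24 [ 0.0193 -0.0044  0.2093]
25 [ 0.0243 -0.0049  0.2617]
26 [ 0.0293 -0.0051  0.314 ]
27 [ 0.0342 -0.0051  0.3663]
28 [ 0.0392 -0.0048  0.4187]
29 [ 0.0441 -0.0042  0.471 ]
  end [ 0.049  -0.0034  0.5233]
30 [0. 0. 0.]
```

>>> move_arm:
  increments:
    - {"dx": 0.0011, "dy": -0.0049, "dz": 0, "rx": 0, "ry": 0, "rz": 0.052, "fingers": 0}
    - {"dx": 0.0024, "dy": -0.0096, "dz": 0, "rx": 0, "ry": 0, "rz": 0.105, "fingers": 0}
    - {"dx": 0.004, "dy": -0.0144, "dz": 0, "rx": 0, "ry": 0, "rz": 0.157, "fingers": 0}
    - {"dx": 0.0058, "dy": -0.019, "dz": 0, "rx": 0, "ry": 0, "rz": 0.209, "fingers": 0}
    - {"dx": 0.0079, "dy": -0.0235, "dz": 0, "rx": 0, "ry": 0, "rz": 0.262, "fingers": 0}
    - {"dx": 0.0102, "dy": -0.0279, "dz": 0, "rx": 0, "ry": 0, "rz": 0.314, "fingers": 0}
    - {"dx": 0.0127, "dy": -0.0322, "dz": 0, "rx": 0, "ry": 0, "rz": 0.366, "fingers": 0}
    - {"dx": 0.0155, "dy": -0.0363, "dz": 0, "rx": 0, "ry": 0, "rz": 0.419, "fingers": 0}
    - {"dx": 0.0184, "dy": -0.0403, "dz": 0, "rx": 0, "ry": 0, "rz": 0.471, "fingers": 0}
    - {"dx": 0.0216, "dy": -0.0441, "dz": 0, "rx": 0, "ry": 0, "rz": 0.523, "fingers": 0}

```text
t: 11.73
tcp_pos: [0.5095, -0.1127, 0.0568]
tcp_rot: [-2.94, -1.106, 0.0]
contact_force: [-2.5, 0.6, 8.4]
width: 0.195
finger_force: 30.0
```

>>> move_arm:
  increments:
    - {"dx": 0.0034, "dy": -0.0037, "dz": 0, "rx": 0, "ry": 0, "rz": 0.052, "fingers": 0}
    - {"dx": 0.0069, "dy": -0.0071, "dz": 0, "rx": 0, "ry": 0, "rz": 0.105, "fingers": 0}
    - {"dx": 0.0106, "dy": -0.0104, "dz": 0, "rx": 0, "ry": 0, "rz": 0.157, "fingers": 0}
    - {"dx": 0.0145, "dy": -0.0135, "dz": 0, "rx": 0, "ry": 0, "rz": 0.209, "fingers": 0}
    - {"dx": 0.0186, "dy": -0.0164, "dz": 0, "rx": 0, "ry": 0, "rz": 0.262, "fingers": 0}
    - {"dx": 0.0228, "dy": -0.0191, "dz": 0, "rx": 0, "ry": 0, "rz": 0.314, "fingers": 0}
    - {"dx": 0.0271, "dy": -0.0215, "dz": 0, "rx": 0, "ry": 0, "rz": 0.366, "fingers": 0}
    - {"dx": 0.0316, "dy": -0.0237, "dz": 0, "rx": 0, "ry": 0, "rz": 0.419, "fingers": 0}
    - {"dx": 0.0361, "dy": -0.0257, "dz": 0, "rx": 0, "ry": 0, "rz": 0.471, "fingers": 0}
    - {"dx": 0.0408, "dy": -0.0274, "dz": 0, "rx": 0, "ry": 0, "rz": 0.523, "fingers": 0}

```text
t: 12.57
tcp_pos: [0.5498, -0.1401, 0.0568]
tcp_rot: [-2.554, -1.828, 0.002]
contact_force: [-4.8, 1.2, 9.6]
width: 0.191
finger_force: 30.0
```

>>> move_arm:
  increments:
    - {"dx": 0.0047, "dy": -0.0015, "dz": 0, "rx": 0, "ry": 0, "rz": 0.052, "fingers": 0}
    - {"dx": 0.0096, "dy": -0.0027, "dz": 0, "rx": 0, "ry": 0, "rz": 0.105, "fingers": 0}
    - {"dx": 0.0144, "dy": -0.0037, "dz": 0, "rx": 0, "ry": 0, "rz": 0.157, "fingers": 0}
    - {"dx": 0.0193, "dy": -0.0044, "dz": 0, "rx": 0, "ry": 0, "rz": 0.209, "fingers": 0}
    - {"dx": 0.0243, "dy": -0.0049, "dz": 0, "rx": 0, "ry": 0, "rz": 0.262, "fingers": 0}
    - {"dx": 0.0293, "dy": -0.0051, "dz": 0, "rx": 0, "ry": 0, "rz": 0.314, "fingers": 0}
    - {"dx": 0.0342, "dy": -0.0051, "dz": 0, "rx": 0, "ry": 0, "rz": 0.366, "fingers": 0}
    - {"dx": 0.0392, "dy": -0.0048, "dz": 0, "rx": 0, "ry": 0, "rz": 0.419, "fingers": 0}
    - {"dx": 0.0441, "dy": -0.0042, "dz": 0, "rx": 0, "ry": 0, "rz": 0.471, "fingers": 0}
    - {"dx": 0.049, "dy": -0.0034, "dz": 0, "rx": 0, "ry": 0, "rz": 0.523, "fingers": 0}

```text
t: 13.4
tcp_pos: [0.5984, -0.1434, 0.0568]
tcp_rot: [-1.994, -2.425, 0.003]
contact_force: [-5.9, 0.4, 10.7]
width: 0.191
finger_force: 30.0
```

>>> move_arm:
  increments:
    - {"dx": 0, "dy": 0, "dz": 0, "rx": 0, "ry": 0, "rz": 0, "fingers": 0}
    - {"dx": 0, "dy": 0, "dz": 0, "rx": 0, "ry": 0, "rz": 0, "fingers": 0}
    - {"dx": 0, "dy": 0, "dz": 0, "rx": 0, "ry": 0, "rz": 0, "fingers": 0}
    - {"dx": 0, "dy": 0, "dz": 0, "rx": 0, "ry": 0, "rz": 0, "fingers": 0}

```text
t: 13.73
tcp_pos: [0.599, -0.1433, 0.0568]
tcp_rot: [-1.997, -2.424, 0.0]
contact_force: [-3.2, 0.8, 8.5]
width: 0.197
finger_force: 30.0
```

Run:
```python
from h import *
o=arm.observe();y=np.radians(11.1)
d=o["tcp_pos"][:2]-[.5743,-.017];q=np.array([np.cos(y)*d[0]+np.sin(y)*d[1],-np.sin(y)*d[0]+np.cos(y)*d[1]+.0345])
print(q,"angle",np.arctan2(-q[1],-q[0]),np.hypot(*q),o["joint_vel"].round(3))
c=optics.camera("scene");s=c["frame"][190:310,210:330,::-1]
cv2.imwrite('pics/s5.png',cv2.resize(s,None,fx=5,fy=5,interpolation=2))
p=blob(c,"green",(210,190,330,310));P=toplane(c,p,.092);print(len(p),rect(P))
```

```text
[-0.00010382 -0.09419673] angle 1.5696941393746788 0.09419678421744022 [-0.002 -0.002  0.    -0.001 -0.    -0.    -0.001]
67 (array([594.7, -13.8]), 20.3, 20.3, -64.33)
```

View pics/s5.png

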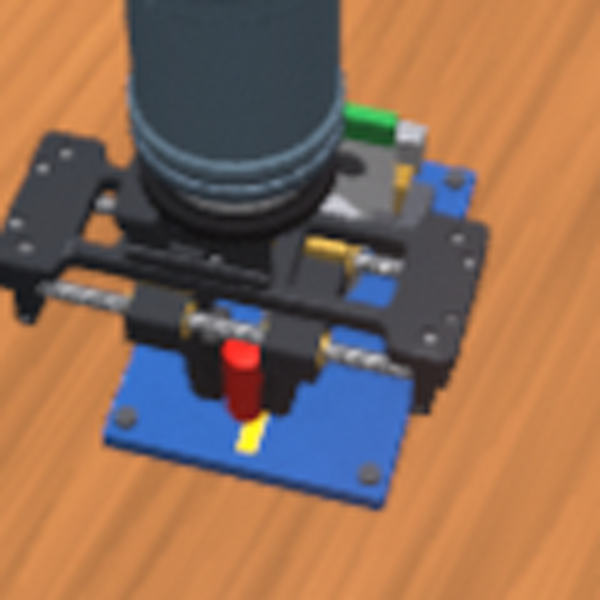

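The red knob sits between the fingers over the yellow line (240,380). The lever angle works out at 1.57 rad, and the green plate is still standing in the slot (370,120).

```bash
python3 -c "
from plant import job
print(job.job_done())"
```

```text
the job is handed in; nothing more can be done
None
```

The green plate is seated in the clamp slot, the lever is held by the fingers at about 1.57 rad over the yellow line, and the job is handed in at about 14 s; the hand-in call returned no verdict.

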